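Close a snap fastener in bench-held press-stud pliers

TASK

Take the loose snap cap from its parts block and set it upright, stud down, on the socket of the bench pliers, then let go of it. Swing the pliers' raised upper handle over and press it down until the cap clicks fully home, pressing only with the pliers and no harder than the click needs so that the cap is not crushed; then let go and leave the other things alone.

Things in the scene. Friction and masses are not known exactly. Their poses are not given: they have to be found in the camera images.
- cap: loose steel snap cap, round, 45 g, 32 mm high, origin at the tip of its stud, z up. Head (to grip): diameter 26 mm, z = 18 to 32 mm. Stud: neck diameter 9 mm, bulge diameter 14 mm at z = 5 to 7 mm, cone to a 6 mm tip at z = 0. It starts hanging by its head in the parts block's hole, head underside 26 mm, top 40 mm above the desk
- parts_block: grey plastic block 56 x 56 x 26 mm, fixed, with a 19 mm hole through its middle in which the cap's stud hangs; origin under its centre. It stands left of the pliers, either at the near or at the far place
- pliers: press-stud pliers, lower leg bolted on a fixed steel foot plate 190 x 70 x 8 mm; origin on the desk under the socket's axis. x points from the handle end to the hinge, y is parallel to the hinge pin. The lower handle runs along -x at y = 0 (20 mm wide, top 30 mm above the desk) to x = -120 mm
- socket: lower jaw of the pliers: steel seat 40 x 38 mm with a 16 mm bore, four sprung wires 7.5 mm below its top face; gives elastically, about 1 mm at 35 N; origin 4 mm below the mouth. A cap pressed on it with more than 55 N (some 25 N on the handle's bar) is crushed
- socket_mouth (a point): centre of the bore at the socket's top face, 34 mm above the desk, z up. A cap set down loosely rests on the wires with its stud tip about 9 mm below this point; clicked home the tip is 18 mm below it and the head lies on the face. The click needs roughly 15 to 35 N on the cap
- lever_hinge (a point): axis of the pliers' hinge, 70 mm behind the socket's axis (+x of the pliers) and 69 mm above the desk
- lever (a joint): angle of the pliers' upper leg, rad. 0: level over the lower leg, pointing to -x of the pliers; grows as the handle is raised; starts raised past vertical (1.8 to 2.0). A stiff hinge keeps it at any angle (1 to 4 N at the bar move it); range -0.25 to 2.1
- lever_bar (a point): middle of the black T-bar at the end of the upper leg: round, diameter 12 mm, 90 mm long, parallel to y of the pliers, 145 mm from the hinge axis; the leg (18 mm wide, 12 mm thick) joins it at its middle. It moves on the arc hinge + 145 mm * (-cos angle, 0, sin angle) in the pliers' axes. Force on the cap is about 2.1 times that on the bar
- lever_die (a point): point on the upper leg's middle line, 70 mm from the hinge, where the round-nosed die that presses the cap is screwed in. Its depth differs each time (nose 12 to 30 mm below this point, not measured), so the cap is home at some lever angle from about -0.15 to 0.15 rad: feel for the click, after which the press meets a hard stop
- v_block: bystander: steel V-block 60 x 50 x 40 mm, loose; stands at the other of the two places left of the pliers
- ring_gauge: bystander: dark ring gauge, diameter 42 mm, 14 mm high, loose
- bush: bystander: steel bush, diameter 20 mm, 26 mm high, loose

How it is judged:
By the outcome, as a careful person would: the job done as asked, in the order asked, and still so for the second after the job is handed in, with the robot touching nothing.
It also fails if it takes over 61 s, if anything falls off the work surface, if the arm or the gripper's body presses on something with over 40 N, if the wrist force passes 120 N, or if a joint passes its speed limit or range.

ROBOT

A 6-joint arm with a two-finger parallel gripper is mounted at the origin on the work surface; the furniture and walls round the work are solid. World frame = base frame: x ahead of the robot, y to its left, z up, the work surface at z = 0. Lengths are in m, angles in rad, forces in N, time in s.
With the tool pointing down it reaches from about 0.275 to 1 m from the base axis. Payload 8.4 kg.
Tool frame: the origin (TCP) lies between the finger pads; the fingertips stand 19 mm ahead of it and the grasp point (between the pads) is the TCP; z points along the fingers, y is the line along which they close (so a half turn about z gives the same grasp; the last joint's range is limited). The gripper opens to 85 mm and grips with 20 to 120 N. Pads are 22 mm wide; open, the fingers measure 114 mm over their backs; the gripper's body (76 mm by 85 mm) begins 54 mm behind the grasp point. The pads swing forward as they close: fully open they stand 13 mm farther back than shut.
Start: joints at [1.256, 0.353, 1.633, -0, 1.155, -0.002], TCP at [0.192, 0.595, 0.25] pointing down, gripper open.
Joint ranges: [-2.63, 2.63], [-0.92, 2.1], [0.06, 2.66], [-1.3, 4.44], [0, 2.69], [-3.02, 3.02]. Speed limits (rad/s): [2.22, 2.22, 2.79, 3.14, 3.14, 3.14].

INTERFACE

Orientations are given as a 3x3 rotation matrix whose columns are the frame's x, y, z axes.
In Python, from station import readout, optics, order, nets gives the robot as it stands.
- The arm moves only by the shell command python3 -m inch 'ROWS' [FORCE]. ROWS is a JSON object of lists of equal length, an entry for each row: "dp": the shift along the tool's x, y, z in cm, a list of three; "turn": the turn, a rotation vector about the tool's x, y, z in degrees, a list of three; "jaw": the finger opening in cm, from 0 to 8.54. A call has 1 to 12 rows; each row shifts and turns the commanded pose from where the row before left it, along the tool's axes as they then stand; what a row does not reach is not made up. A row lasts 1/8 s, in which the tool goes at most 62.5 mm and 10.7 degrees, less where a joint would pass 70% of its speed; a pose out of reach is approached as far as the arm can. A call with a gripper value outside its range is refused whole. The fingers move at their own pace and stop on an object; FORCE is the grip in N (left out, the last holds). Time passes only in rows, so rows that do not move let the fingers close. It gives the time, the measured TCP pose, the force, the opening and the grip force at its end, in the units of the state.
- readout.observe(): the state, without advancing time (a new reading comes with each control period).
- optics.camera(name): name is "scene" or "top" or "wrist"; returns (picture, depth): 480x640x3 uint8, red, green, blue; 480x640 float32, m along the optical axis (not along the pixel's ray), 0 where there is no reading.
- optics.camera_info(name): a dict with "camera_matrix" (3x3 intrinsics, pixels), "world_from_camera" (4x4, takes a point from camera to world coordinates). Camera axes: x right, y up, looking along -z (the intrinsics and any distortion apply to the point x, -y, -z); pixel columns grow to the right and rows downward; lengths in m; the calibration is good to about 2 mm. A picture is of the moment at which its call begins: read the wrist's pose just before it. camera_info takes no time and is no camera call; for the wrist camera it gives the pose at the moment of the call.
- order.close_job(): hands the job in; it is judged then, once.
Trained networks look in the newest picture that a camera, given by its name, has taken for a name from the list of things; names that differ only in an ending like _2 or _b are one class to them, and where a whole thing is asked for, a point or a joint stands for the part that bears it (a point fixed in the world has none). Each returns a list of dicts, best first, with "confidence" (0 to 1); they miss things now and then, are a little off and sometimes report something else, mostly with a low value. They report only what shows in the picture. A call takes as long as a camera call.
- nets.recognise(query, camera): "at" ([row, column] in pixels, amid what is visible of it).
- nets.cut_out(query, camera): "mask" (480x640 bool, what is visible of it) and "at" ([row, column] in pixels, amid what is visible of it).
The state is a dict: "time": time; "qpos": joint angles; "qd": joint speeds; "tau": joint torques, N m; "tcp_pos": TCP position; "tool_rot": TCP orientation; "force": force on the tool from outside, world axes, zero at the start; "moment": the same for the moment, N m; "grip_width": opening from 0.0 (shut) to 1.0 (fully open); "gripper_force": force on a finger pad.
Only numpy, scipy, OpenCV 4.12 (cv2) and the standard library are available. Lean on these libraries where they do the work, as an engineer would, in place of code of your own. Each camera call takes 0.05 s, during which the arm holds its last target. There are 200 camera calls.

## Working session

There is one attempt and no reset: what is moved stays moved. The work goes in short steps, Python scripts to look and compute and a shell command to move; the robot and the scene stay as the last step left them, time stands still between calls to the robot, and variables do not carry over. Pictures are saved under pics/ and viewed, at most 13 in all, crops included, and the job is handed in when it is done.

```bash
ls; mkdir -p pics
python3 - <<'E'
from station import readout, optics
import cv2, numpy as np
print(readout.observe())
ims=[]
for n in ["scene","top"]:
    p,d=optics.camera(n); i=optics.camera_info(n)
    print(n,i["camera_matrix"],i["world_from_camera"])
    cv2.imwrite(f"pics/{n}0.png",p[:,:,::-1]); np.save(f"{n}_d.npy",d)
E
```

```text
pics
{'time': 0.0, 'qpos': array([ 1.25542233e+00,  3.53003018e-01,  1.63439463e+00, -2.93345934e-04,
        1.15635717e+00, -2.37931645e-03]), 'qd': array([ 1.17168138e-03,  1.01716321e-03, -5.44947780e-04, -4.43184155e-05,
       -1.73801977e-03, -3.43871995e-05]), 'tau': array([ 6.94495663e-01, -5.80980492e+01, -3.46521699e+01,  2.24348190e-01,
       -8.73490479e-01, -3.15865944e-02]), 'tcp_pos': array([0.1922201 , 0.59371236, 0.24985368]), 'tool_rot': array([[-9.51452257e-01,  3.07796086e-01, -4.15366855e-04],
       [ 3.07796254e-01,  9.51449889e-01, -2.13879071e-03],
       [-2.63110660e-04, -2.16280561e-03, -9.99997627e-01]]), 'force': array([-0.31892619,  0.67995564, -0.22274125]), 'moment': array([ 0.00773047, -0.02555638,  0.00463871]), 'gripper_force': 0.0, 'grip_width': 0.9989022472589307}
scene [[469.77767323   0.         313.06267934]
 [  0.         469.77767323 245.55831697]
 [  0.           0.           1.        ]] [[-0.91294086  0.26460757 -0.3106796   0.26850082]
 [-0.40795221 -0.57183343  0.71174541  0.59712223]
 [ 0.01067624  0.7765239   0.62999735  0.62150845]
 [ 0.          0.          0.          1.        ]]
top [[438.39878836   0.         319.29984435]
 [  0.         438.39878836 242.13126916]
 [  0.           0.           1.        ]] [[-0.02451137  0.97698955 -0.21187405  0.3580044 ]
 [-0.99969833 -0.02428613  0.00366579 -0.00103464]
 [-0.00156416  0.21189998  0.97729011  0.99373296]
 [ 0.          0.          0.          1.        ]]
```

View pics/scene0.png

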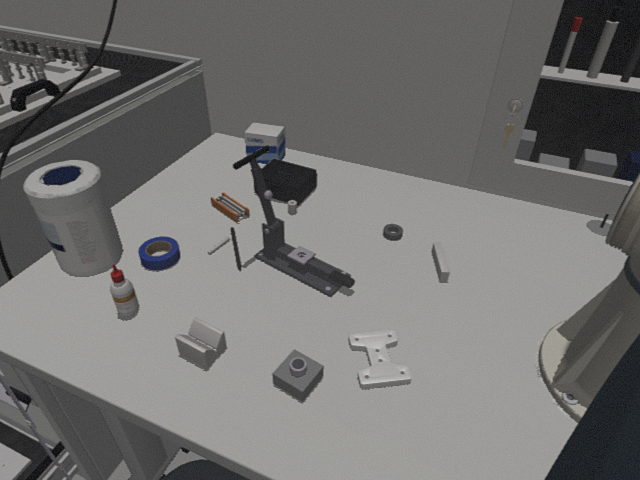

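View pics/top0.png

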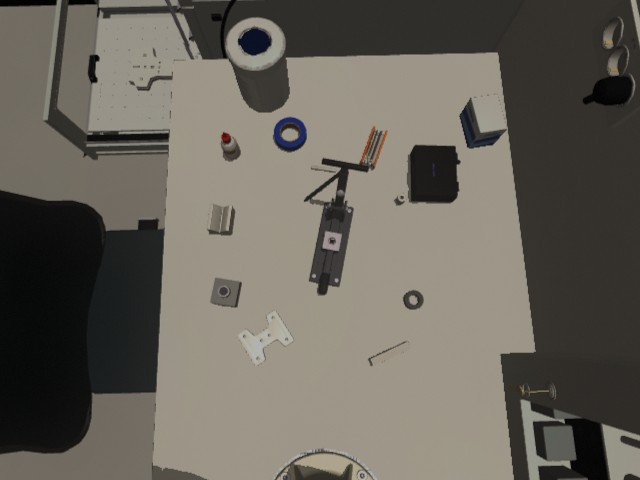

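```bash
cat > h.py <<'E'
from station import readout, optics, nets, order
import cv2, numpy as np
def cloud(n,d,info=None):
    i=info or optics.camera_info(n); K=i["camera_matrix"]; T=i["world_from_camera"]
    v,u=np.mgrid[0:480,0:640]
    P=np.stack([(u-K[0,2])/K[0,0]*d,-(v-K[1,2])/K[1,1]*d,-d],-1)
    return P@T[:3,:3].T+T[:3,3]
def proj(n,p,info=None):
    i=info or optics.camera_info(n); K=i["camera_matrix"]; T=i["world_from_camera"]
    c=T[:3,:3].T@(np.asarray(p)-T[:3,3]); return [K[1,2]-K[1,1]*c[1]/-c[2],K[0,2]+K[0,0]*c[0]/-c[2]]
E
python3 - <<'E'
from h import *
for n in ["scene","top"]:
    p,d=optics.camera(n); C=cloud(n,d)
    for q in ["cap","parts_block","pliers","socket","lever","lever_bar","v_block","ring_gauge","bush"]:
        for r in nets.cut_out(q,n)[:2]:
            m=r["mask"]&(d>0); P=C[m]
            if len(P): print(n,q,round(r["confidence"],2),np.round(r["at"]),m.sum(),np.round(np.median(P,0),3),np.round(np.percentile(P,2,axis=0),3),np.round(np.percentile(P,98,axis=0),3))
E
```

```text
scene cap 0.76 [368. 297.] 254 [0.459 0.21  0.04 ] [0.449 0.197 0.028] [0.471 0.219 0.043]
scene parts_block 0.63 [377. 296.] 1373 [0.454 0.219 0.026] [0.43  0.179 0.002] [0.491 0.238 0.029]
scene parts_block 0.56 [232. 393.] 279 [ 0.433 -0.208  0.013] [ 0.413 -0.232  0.001] [ 0.452 -0.19   0.016]
scene pliers 0.81 [258. 283.] 3938 [ 0.606 -0.03   0.028] [ 0.464 -0.08   0.005] [0.681 0.013 0.213]
scene pliers 0.17 [183. 260.] 1083 [ 0.661 -0.048  0.155] [ 0.626 -0.347  0.002] [ 0.849 -0.015  0.214]
scene socket 0.54 [253. 302.] 279 [ 0.567 -0.033  0.034] [ 0.547 -0.051  0.021] [ 0.587 -0.012  0.037]
scene lever 0.55 [184. 266.] 1026 [ 0.661 -0.048  0.157] [ 0.626 -0.229  0.025] [ 0.765 -0.015  0.214]
scene lever 0.55 [342. 202.] 1596 [0.621 0.222 0.029] [0.596 0.197 0.003] [0.656 0.247 0.042]
scene lever_bar 0.72 [184. 262.] 1038 [ 0.661 -0.048  0.157] [ 0.627 -0.246  0.016] [ 0.794 -0.015  0.214]
scene lever_bar 0.39 [342. 204.] 1570 [0.62  0.221 0.029] [0.596 0.197 0.004] [0.656 0.247 0.042]
scene v_block 0.74 [343. 202.] 1615 [0.621 0.221 0.029] [0.596 0.196 0.002] [0.658 0.247 0.
[... 691 characters left out ...]
.038]
top lever 0.95 [174. 344.] 625 [ 0.664 -0.052  0.184] [ 0.629 -0.096  0.073] [ 0.684 -0.019  0.215]
top lever 0.37 [198. 399.] 92 [ 0.666 -0.196  0.024] [ 0.659 -0.205 -0.001] [ 0.678 -0.188  0.03 ]
top lever_bar 0.94 [172. 343.] 728 [ 0.666 -0.051  0.185] [ 0.627 -0.097 -0.   ] [ 0.752 -0.017  0.215]
top lever_bar 0.72 [296. 229.] 573 [0.458 0.202 0.026] [0.432 0.177 0.006] [0.487 0.234 0.032]
top v_block 0.57 [221. 222.] 683 [0.625 0.222 0.032] [0.597 0.193 0.005] [0.658 0.243 0.042]
top ring_gauge 0.73 [301. 410.] 204 [ 0.433 -0.209  0.013] [ 0.416 -0.23   0.003] [ 0.451 -0.191  0.017]
top bush 0.59 [172. 342.] 561 [ 0.665 -0.051  0.187] [ 0.629 -0.093  0.072] [ 0.685 -0.019  0.216]
```

The scene view shows the cap in the near parts block at (366, 298), the socket at (253, 302) and the T-bar at (157, 252), raised past vertical. The top view shows the same layout, with the pliers' axis turned about -10° in yaw.

Run:
```python
from h import *
for n in ["top","scene"]:
    D=np.median([optics.camera(n)[1] for _ in range(3)],0).astype(np.float32); C=cloud(n,D); P=C.reshape(-1,3)[D.ravel()>0]
    def box(c,r,z0,z1): return P[(np.linalg.norm(P[:,:2]-c,axis=1)<r)&(P[:,2]>z0)&(P[:,2]<z1)]
    q=box((.459,.207),.03,.036,.046); print(n,"cap",len(q),cv2.minEnclosingCircle((q[:,:2]*1000).astype(np.float32)),q.mean(0))
    q=box((.459,.207),.05,.022,.030); print("block",cv2.minAreaRect((q[:,:2]*1000).astype(np.float32)))
    q=box((.567,-.033),.032,.0315,.038); print("socket",len(q),cv2.minAreaRect((q[:,:2]*1000).astype(np.float32)),q.mean(0))
    q=box((.583,-.037),.14,.004,.012); print("foot",cv2.minAreaRect((q[:,:2]*1000).astype(np.float32)),q[:,2].mean())
    q=box((.664,-.05),.07,.195,.23);
    m=q.mean(0);w=np.linalg.svd(q-m,full_matrices=False); print("bar",len(q),m,w[2][0],np.ptp((q-m)@w[2][0]),q[:,2].max())
```

```text
top cap 114 ((460.8318786621094, 206.4803466796875), 12.809021949768066) [0.46052117 0.20622782 0.03999758]
block ((460.8818054199219, 206.80718994140625), (57.1585578918457, 55.925662994384766), 79.48152923583984)
socket 256 ((567.9618530273438, -32.67765426635742), (37.78211975097656, 40.423370361328125), 77.33195495605469) [ 0.56806239 -0.03247687  0.03391715]
foot ((596.1331176757812, -38.144775390625), (253.06561279296875, 141.47447204589844), 4.087420463562012) 0.00795612899554361
bar 326 [ 0.67518121 -0.05620504  0.21125305] [-2.12155630e-01 -9.77235892e-01  1.26822334e-05] 0.08971460109055807 0.21593765709951895
scene cap 219 ((460.34796142578125, 206.64617919921875), 13.21461296081543) [0.46017019 0.20785725 0.04040227]
block ((460.7528076171875, 206.7085418701172), (56.82331848144531, 56.70364761352539), 80.00538635253906)
socket 268 ((567.568603515625, -32.53394317626953), (39.239952087402344, 41.13167190551758), 77.59612274169922) [ 0.56703918 -0.03151012  0.03439861]
foot ((594.9639282226562, -27.94034194946289), (253.17198181152344, 107.5821762084961), 2.804816961288452) 0.008463686410042961
bar 318 [ 0.67459651 -0.05188155  0.20952738] [ 0.23217832  0.97263756 -0.00833069] 0.08925685660410268 0.21549629012730576
```

```bash
cat >> h.py <<'E'
def go(p,R=None):
    s=readout.observe(); R=s["tool_rot"]
    print("t",round(s["time"],2),"tcp",s["tcp_pos"].round(4),"delta tool cm",(R.T@(np.array(p)-s["tcp_pos"])*100).round(2),"F",s["force"].round(1),"w",round(s["grip_width"]*8.54,2),"gf",round(s["gripper_force"],1))
    print(R.round(3).tolist())
E
python3 -m inch '{"dp":[[0,0,0],[-4.3,-4,0],[-4.3,-4,0],[-4.3,-4,0],[-4.3,-4,0],[-4.3,-4,0],[-4.3,-4,0],[-4.3,-4,0],[-4.3,-4,0],[0,0,0]],"turn":[[0,0,-5.4],[0,0,0],[0,0,0],[0,0,0],[0,0,0],[0,0,0],[0,0,0],[0,0,0],[0,0,0],[0,0,0]],"jaw":[6,6,6,6,6,6,6,6,6,6]}' 30
python3 - <<'E'
from h import *
go((.4606,.2066,.047))
E
```

```text
time: 2.65
tcp_pos: [0.4616, 0.2058, 0.2507]
tool_rot: [[-0.975, 0.221, 0.003], [0.221, 0.975, 0.001], [-0.003, 0.002, -1.0]]
force: [-0.1, 5.6, -2.9]
grip_width: 0.701
gripper_force: 0.0
t 2.65 tcp [0.4616 0.2058 0.2507] delta tool cm [1.700e-01 2.000e-02 2.037e+01] F [-0.1  5.6 -2.9] w 5.98 gf 0.0
[[-0.975, 0.221, 0.003], [0.221, 0.975, 0.001], [-0.003, 0.002, -1.0]]
```

```bash
python3 -m inch '{"dp":[[0.1,0,5],[0,0,5],[0,0,5],[0,0,3],[0,0,0],[0,0,0]],"turn":[[0,0,0],[0,0,0],[0,0,0],[0,0,0],[0,0,0],[0,0,0]],"jaw":[6,6,6,6,6,6]}'
python3 - <<'E'
from h import *
p,d=optics.camera("wrist"); cv2.imwrite("pics/w1.png",p[:,:,::-1])
go((.4606,.2066,.047))
E
```

```text
time: 3.4
tcp_pos: [0.4584, 0.2092, 0.0711]
tool_rot: [[-0.976, 0.216, 0.002], [0.216, 0.976, 0.001], [-0.001, 0.001, -1.0]]
force: [-1.2, 4.4, -3.3]
grip_width: 0.703
gripper_force: 0.0
t 3.45 tcp [0.4587 0.2091 0.0715] delta tool cm [-0.24 -0.21  2.45] F [-0.1  4.  -3.6] w 5.99 gf 0.0
[[-0.976, 0.216, 0.002], [0.216, 0.976, 0.001], [-0.002, 0.002, -1.0]]
```

View pics/w1.png

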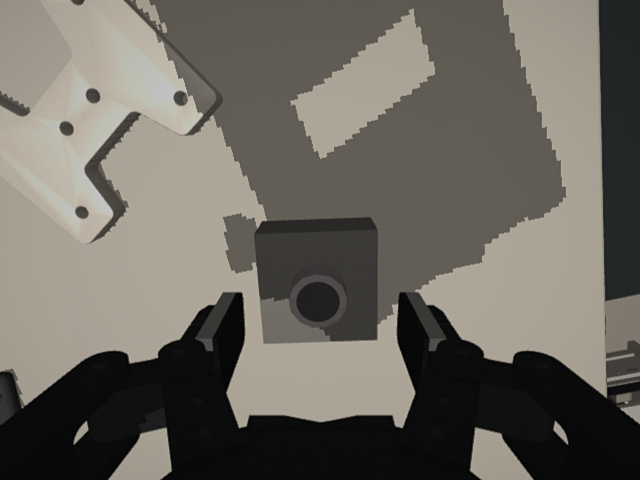

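The wrist view shows the cap at (300, 318) between the pads, in the middle of the block.

```bash
python3 -m inch '{"dp":[[-0.2,-0.2,1.2],[0,0,0.9],[0,0,0.2],[0,0,0],[0,0,0]],"turn":[[0,0,0],[0,0,0],[0,0,0],[0,0,0],[0,0,0]],"jaw":[6,6,6,6,6]}'
python3 - <<'E'
from h import *
go((.4606,.2066,.047))
E
```

```text
time: 4.08
tcp_pos: [0.4595, 0.2056, 0.0474]
tool_rot: [[-0.976, 0.217, 0.0], [0.217, 0.976, 0.0], [-0.0, 0.0, -1.0]]
force: [-0.1, 4.2, -2.9]
grip_width: 0.706
gripper_force: 0.0
t 4.08 tcp [0.4595 0.2056 0.0474] delta tool cm [-0.09  0.13  0.04] F [-0.1  4.2 -2.9] w 6.03 gf 0.0
[[-0.976, 0.217, 0.0], [0.217, 0.976, 0.0], [-0.0, 0.0, -1.0]]
```

```bash
python3 -m inch '{"dp":[[0,0.1,0],[0,0,0],[0,0,0],[0,0,0],[0,0,0],[0,0,0],[0,0,0],[0,0,0]],"turn":[[0,0,0],[0,0,0],[0,0,0],[0,0,0],[0,0,0],[0,0,0],[0,0,0],[0,0,0]],"jaw":[4.5,3.5,2,2,2,2,2,2]}' 30
python3 - <<'E'
from h import *
go((.4606,.2066,.047))
E
```

```text
time: 5.08
tcp_pos: [0.4596, 0.2066, 0.0475]
tool_rot: [[-0.976, 0.217, 0.0], [0.217, 0.976, 0.0], [-0.0, 0.0, -1.0]]
force: [-1.2, 3.0, 5.9]
grip_width: 0.283
gripper_force: 29.4
t 5.08 tcp [0.4596 0.2066 0.0475] delta tool cm [-0.09  0.02  0.05] F [-1.2  3.   5.9] w 2.42 gf 29.4
[[-0.976, 0.217, 0.0], [0.217, 0.976, 0.0], [-0.0, 0.0, -1.0]]
```

```bash
python3 -m inch '{"dp":[[0,0,-2],[0,0,-3],[0,0,-4],[-2.6,-3.5,0],[-2.6,-3.5,0],[-2.6,-3.5,0],[-2.6,-3.5,0],[-2.6,-3.5,0],[-2.6,-3.5,0],[0,0,0],[0,0,0],[0,0,0]],"turn":[[0,0,0],[0,0,0],[0,0,0],[0,0,0],[0,0,0],[0,0,0],[0,0,0],[0,0,0],[0,0,0],[0,0,0],[0,0,0],[0,0,0]],"jaw":[2,2,2,2,2,2,2,2,2,2,2,2]}'
python3 - <<'E'
from h import *
p,d=optics.camera("scene"); cv2.imwrite("pics/s2.png",cv2.resize(p[120:340,180:440,::-1],None,fx=2.5,fy=2.5))
C=cloud("scene",d)
for r in nets.cut_out("cap","scene")[:2]:
    m=r["mask"]&(d>0);P=C[m]; print(round(r["confidence"],2),r["at"],np.median(P,0).round(3),P.min(0).round(3))
go((.5668,-.0326,.0655))
E
```

```text
time: 6.58
tcp_pos: [0.5655, -0.0311, 0.137]
tool_rot: [[-0.976, 0.216, -0.001], [0.216, 0.976, 0.0], [0.001, 0.0, -1.0]]
force: [-0.1, 5.0, -4.4]
grip_width: 0.28
gripper_force: 29.6
0.41 [221.7, 305.2] [ 0.559 -0.029  0.126] [ 0.554 -0.045  0.102]
t 6.67 tcp [ 0.5659 -0.0312  0.1373] delta tool cm [-0.13 -0.12  7.18] F [ 0.9  4.4 -3.5] w 2.46 gf 29.6
[[-0.977, 0.215, -0.0], [0.215, 0.977, 0.0], [0.0, 0.0, -1.0]]
```

View pics/s2.png

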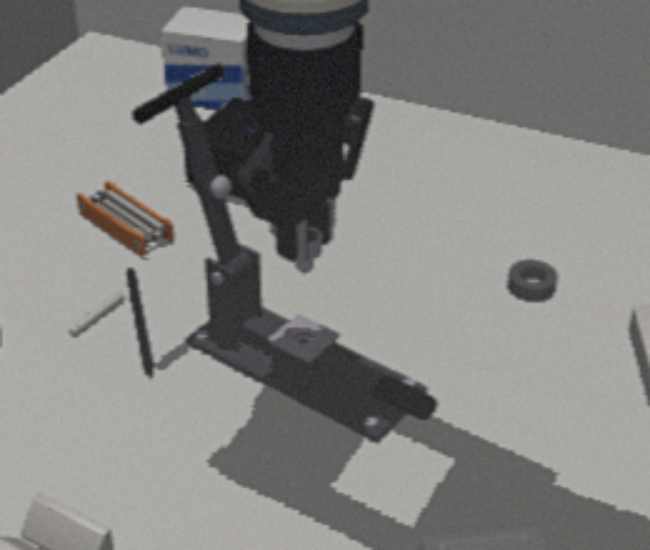

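The view shows the cap held upright over the socket, with the lever clear of the gripper.

```bash
python3 -m inch '{"dp":[[-0.1,-0.1,3],[0,0,2],[0,0,0],[0,0,0],[0,0,0]],"turn":[[0,0,0],[0,0,0],[0,0,0],[0,0,0],[0,0,0]],"jaw":[2,2,2,2,2]}'
python3 - <<'E'
from h import *
go((.5668,-.0326,.0655))
E
```

```text
time: 7.3
tcp_pos: [0.5677, -0.0334, 0.0883]
tool_rot: [[-0.976, 0.217, 0.002], [0.217, 0.976, -0.0], [-0.002, 0.0, -1.0]]
force: [0.1, 3.7, -3.5]
grip_width: 0.288
gripper_force: 29.6
t 7.3 tcp [ 0.5677 -0.0334  0.0883] delta tool cm [0.11 0.06 2.28] F [ 0.1  3.7 -3.5] w 2.46 gf 29.6
[[-0.976, 0.217, 0.002], [0.217, 0.976, -0.0], [-0.002, 0.0, -1.0]]
```

```bash
python3 -m inch '{"dp":[[0.05,0.03,0.7],[0,0,0.7],[0,0,0.4],[0,0,0.3],[0,0,0.1],[0,0,0],[0,0,0]],"turn":[[0,0,0],[0,0,0],[0,0,0],[0,0,0],[0,0,0],[0,0,0],[0,0,0]],"jaw":[2,2,2,2,2,2,2]}'
python3 - <<'E'
from h import *
p,d=optics.camera("scene"); cv2.imwrite("pics/s3.png",cv2.resize(p[180:320,220:370,::-1],None,fx=4,fy=4))
go((.5668,-.0326,.0655))
E
```

```text
time: 8.18
tcp_pos: [0.5667, -0.0329, 0.0651]
tool_rot: [[-0.976, 0.217, 0.0], [0.217, 0.976, 0.0], [0.0, 0.0, -1.0]]
force: [0.3, 5.6, -4.5]
grip_width: 0.286
gripper_force: 29.7
t 8.22 tcp [ 0.5667 -0.0329  0.0651] delta tool cm [ 0.    0.03 -0.04] F [ 0.1  6.2 -3.3] w 2.47 gf 29.7
[[-0.976, 0.217, 0.0], [0.217, 0.976, 0.0], [-0.0, 0.0, -1.0]]
```

View pics/s3.png

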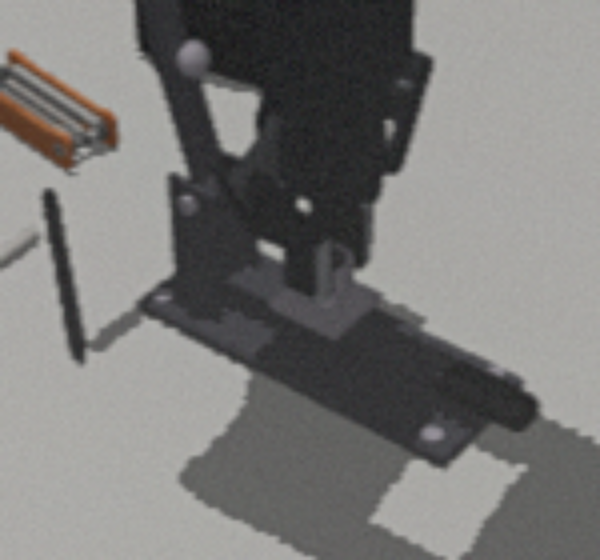

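The view shows the stud entering the bore (280, 325 in the crop). There is no contact force yet.

```bash
python3 -m inch '{"dp":[[0,-0.03,0.1],[0,0,0.05],[0,0,0]],"turn":[[0,0,0],[0,0,0],[0,0,0]],"jaw":[2,2,2]}'
```

```text
time: 8.6
tcp_pos: [0.567, -0.0331, 0.0641]
tool_rot: [[-0.976, 0.217, 0.001], [0.217, 0.976, 0.0], [-0.001, 0.001, -1.0]]
force: [0.2, 5.9, 1.6]
grip_width: 0.287
gripper_force: 30.1
```

```bash
python3 -m inch '{"dp":[[0,0,-0.05],[0,0,0],[0,0,0],[0,0,0],[0,0,-2],[0,0,-3],[0,0,-4],[3,0,-3],[6,0,0],[6,0,0]],"turn":[[0,0,0],[0,0,0],[0,0,0],[0,0,0],[0,0,0],[0,0,0],[0,0,0],[0,0,0],[0,0,0],[0,0,0]],"jaw":[2.8,3.5,4.5,5,5,5,5,5,5,5]}'
python3 - <<'E'
from h import *
p,d=optics.camera("top"); i=p
C=cloud("top",d); P=C.reshape(-1,3)
q=P[(np.linalg.norm(P[:,:2]-(.5678,-.0326),axis=1)<.03)&(P[:,2]>.045)&(P[:,2]<.08)]; print(len(q),q.mean(0),np.percentile(q[:,2],[5,50,95]),cv2.minEnclosingCircle((q[:,:2]*1000).astype(np.float32)))
p2,d=optics.camera("scene")
q=cloud("scene",d).reshape(-1,3); b=q[(q[:,2]>.195)&(q[:,2]<.23)&(np.linalg.norm(q[:,:2]-(.675,-.054),axis=1)<.06)]; print("bar",b.mean(0),b[:,2].max())
cv2.imwrite("pics/c4.png",np.hstack([cv2.resize(p[180:300,270:390,::-1],(400,400)),cv2.resize(p2[130:310,220:400,::-1],(400,400))]))
go((.5668,-.0326,.0655))
E
```

```text
time: 9.85
tcp_pos: [0.4187, -0.0007, 0.1845]
tool_rot: [[-0.976, 0.217, 0.001], [0.217, 0.976, 0.0], [-0.001, 0.0, -1.0]]
force: [0.1, 4.7, -2.4]
grip_width: 0.586
gripper_force: 0.0
92 [ 0.5690583  -0.03349262  0.0564051 ] [0.0538255  0.05627047 0.05953387] ((567.2758178710938, -33.691341400146484), 12.801769256591797)
bar [ 0.67464538 -0.05175003  0.2095934 ] 0.21644035094766823
t 9.95 tcp [ 4.132e-01 -2.000e-04  1.832e-01] delta tool cm [-15.77   0.17  11.67] F [ 1.1  3.9 -2.3] w 4.99 gf 0.0
[[-0.976, 0.216, -0.006], [0.216, 0.976, 0.0], [0.006, -0.001, -1.0]]
```

View pics/c4.png

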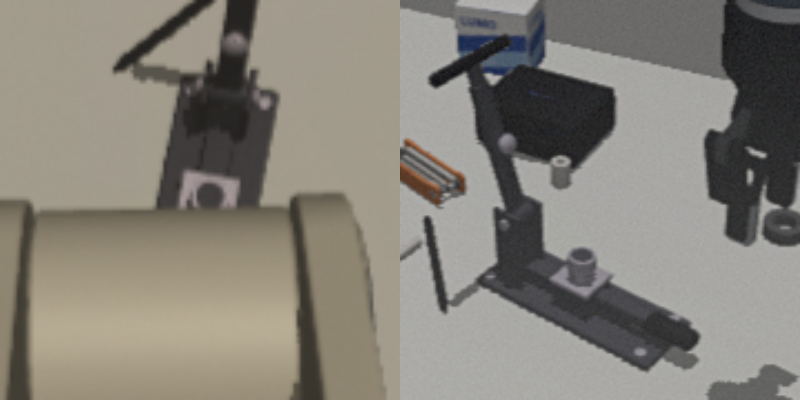

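The crops show the cap standing upright in the socket with its top at z = 0.0565, as expected, and the lever still raised. Next I'll shut the fingers and go over the bar to its far side.

```bash
python3 -m inch '{"dp":[[0,0,-4],[-2,0,-4],[-5.5,0,0],[-5.5,0,0],[-5.5,0,0],[-5.5,0,0],[-5.5,0,0],[0,0,0],[0,0,0]],"turn":[[0,0,0],[0,0,0],[0,0,0],[0,0,0],[0,0,0],[0,0,0],[0,0,0],[0,0,0],[0,0,0]],"jaw":[0,0,0,0,0,0,0,0,0]}' 40
python3 - <<'E'
from h import *
cat=lambda x,z:(.5678+.976*x,-.0326-.217*x,z)
go(cat(.140,.21))
E
```

```text
time: 11.08
tcp_pos: [0.7075, -0.0648, 0.2635]
tool_rot: [[-0.976, 0.217, -0.002], [0.217, 0.976, 0.0], [0.002, -0.0, -1.0]]
force: [-0.3, 3.9, -3.0]
grip_width: 0.001
gripper_force: 0.0
t 11.07 tcp [ 0.7075 -0.0648  0.2635] delta tool cm [0.33 0.11 5.35] F [-0.3  3.9 -3. ] w 0.01 gf 0.0
[[-0.976, 0.217, -0.002], [0.217, 0.976, 0.0], [0.002, -0.0, -1.0]]
```

```bash
python3 -m inch '{"dp":[[0,0,2.3],[0,0,2.3],[1.2,0,0],[1.5,0,-0.1],[1.5,0,-0.2],[1.5,0,-0.2],[1.5,0,0],[1.5,0,0.2],[1.5,0,0.3],[0,0,0]],"turn":[[0,0,0],[0,0,0],[0,0,0],[0,0,0],[0,0,0],[0,0,0],[0,0,0],[0,0,0],[0,0,0],[0,0,0]],"jaw":[0,0,0,0,0,0,0,0,0,0]}'
python3 - <<'E'
from h import *
cat=lambda x,z:(.5678+.976*x,-.0326-.217*x,z)
p2,d=optics.camera("scene")
cv2.imwrite("pics/s5.png",cv2.resize(p2[100:310,200:400,::-1],None,fx=2.5,fy=2.5))
go(cat(.0,.21))
E
```

```text
time: 12.32
tcp_pos: [0.6066, -0.0423, 0.2175]
tool_rot: [[-0.976, 0.217, -0.003], [0.217, 0.976, 0.0], [0.003, -0.0, -1.0]]
force: [0.1, 3.5, -3.2]
grip_width: 0.0
gripper_force: 0.0
t 12.38 tcp [ 0.6075 -0.0424  0.2177] delta tool cm [4.08 0.1  0.78] F [-0.5  3.8 -3.6] w 0.03 gf 0.0
[[-0.976, 0.217, -0.002], [0.217, 0.976, 0.0], [0.002, -0.0, -1.0]]
```

View pics/s5.png

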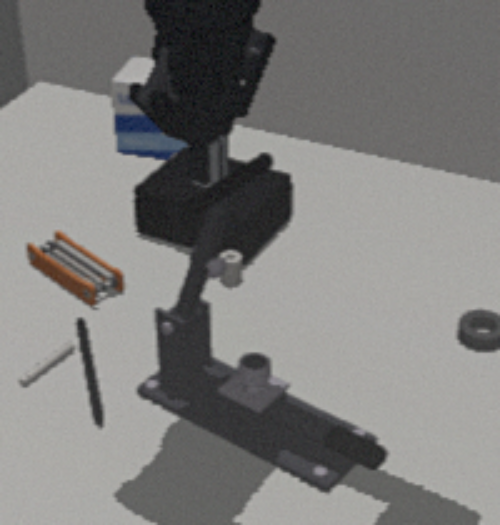

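The view shows the lever swung past vertical towards the socket (bar at about (190, 230)), pushed by the fingers, with the cap still standing. I'll carry on swinging it.

```bash
python3 -m inch '{"dp":[[1.5,0,0.6],[1.5,0,0.9],[1.5,0,1.2],[1.5,0,1.3],[0,0,0],[-1,0,-3],[0,0,-3],[0,0,0]],"turn":[[0,0,0],[0,0,0],[0,0,0],[0,0,0],[0,0,0],[0,0,0],[0,0,0],[0,0,0]],"jaw":[0,0,0,0,0,0,0,0]}'
python3 - <<'E'
from h import *
cat=lambda x,z:(.5678+.976*x,-.0326-.217*x,z)
for n in ["scene","top"]:
    p,d=optics.camera(n); q=cloud(n,d).reshape(-1,3)-[.5678,-.0326,0]
    l=np.c_[q@[.976,-.217,0],q@[.217,.976,0],q[:,2]]
    b=l[(l[:,0]>-.12)&(l[:,0]<.12)&(abs(l[:,1])<.05)&(abs(l[:,1])>.022)&(l[:,2]>.06)&(l[:,2]<.2)]
    r=np.hypot(b[:,0]-.07,b[:,2]-.069); b=b[(r>.13)&(r<.156)]
    print(n,len(b),b.mean(0) if len(b) else 0, np.arctan2(b[:,2]-.069,.07-b[:,0]).mean() if len(b) else 0)
go(cat(-.03,.2))
E
```

```text
time: 13.38
tcp_pos: [0.5619, -0.0321, 0.2406]
tool_rot: [[-0.976, 0.217, 0.005], [0.217, 0.976, -0.0], [-0.004, 0.001, -1.0]]
force: [0.8, 2.8, -3.1]
grip_width: -0.002
gripper_force: 0.0
scene 150 [-0.04403114  0.00848136  0.16502377] 0.6999207439551088
top 0 0 0
t 13.47 tcp [ 0.5598 -0.0319  0.2377] delta tool cm [2.2  0.11 3.77] F [ 1.1  3.8 -3.9] w 0.01 gf 0.0
[[-0.976, 0.217, -0.0], [0.217, 0.976, 0.0], [0.0, 0.0, -1.0]]
```

```bash
python3 -m inch '{"dp":[[1.8,0,0],[1.7,0,1],[0,0,3.2],[0.4,0,0.7],[0.4,0,0.7],[0.35,0,0.7],[0.35,0,0.7],[0.3,0,0.7],[0.3,0,0.6],[0,0,0]],"turn":[[0,0,0],[0,0,0],[0,0,0],[0,0,0],[0,0,0],[0,0,0],[0,0,0],[0,0,0],[0,0,0],[0,0,0]],"jaw":[0,0,0,0,0,0,0,0,0,0]}'
python3 - <<'E'
from h import *
p2,d=optics.camera("scene")
cv2.imwrite("pics/s6.png",cv2.resize(p2[130:320,220:420,::-1],None,fx=2.5,fy=2.5))
cat=lambda x,z:(.5678+.976*x,-.0326-.217*x,z)
go(cat(-.0685,.137))
E
```

```text
time: 14.72
tcp_pos: [0.5048, -0.0197, 0.155]
tool_rot: [[-0.976, 0.217, -0.0], [0.217, 0.976, 0.0], [0.0, -0.0, -1.0]]
force: [0.0, 4.3, -3.6]
grip_width: -0.004
gripper_force: 0.0
t 14.78 tcp [ 0.5052 -0.0197  0.1553] delta tool cm [0.46 0.1  1.83] F [ 0.4  4.2 -4.3] w 0.02 gf 0.0
[[-0.976, 0.217, 0.0], [0.217, 0.976, -0.0], [-0.0, 0.0, -1.0]]
```

View pics/s6.png

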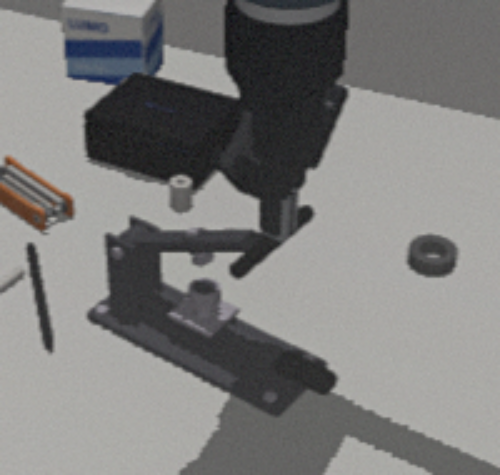

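The view shows the fingertips on the bar, the lever at about 0.42 rad, and the die some way above the upright cap.

```bash
python3 -m inch '{"dp":[[0.1,0,0.3],[0.1,0,0.3],[0.1,0,0.3],[0.1,0,0.3],[0.05,0,0.2],[0.05,0,0.2],[0,0,0]],"turn":[[0,0,0],[0,0,0],[0,0,0],[0,0,0],[0,0,0],[0,0,0],[0,0,0]],"jaw":[0,0,0,0,0,0,0]}'
for i in 1; do python3 -m inch '{"dp":[[0.03,0,0.2],[0.03,0,0.2],[0,0,0]],"turn":[[0,0,0],[0,0,0],[0,0,0]],"jaw":[0,0,0]}';done
```

```text
time: 15.65
tcp_pos: [0.5002, -0.0187, 0.1391]
tool_rot: [[-0.976, 0.217, 0.0], [0.217, 0.976, -0.0], [-0.0, -0.0, -1.0]]
force: [0.9, 4.3, -3.7]
grip_width: -0.004
gripper_force: 0.0
time: 16.02
tcp_pos: [0.4996, -0.0185, 0.1351]
tool_rot: [[-0.976, 0.217, 0.0], [0.217, 0.976, -0.0], [-0.0, -0.0, -1.0]]
force: [0.6, 4.3, -2.8]
grip_width: -0.002
gripper_force: 0.0
```

```bash
python3 -m inch '{"dp":[[0.03,0,0.15],[0.03,0,0.15]],"turn":[[0,0,0],[0,0,0]],"jaw":[0,0]}' | grep -E 'pos|force'
```

```text
tcp_pos: [0.4989, -0.0184, 0.1322]
force: [-1.1, 4.4, -2.0]
gripper_force: 0.7
```

```bash
python3 -m inch '{"dp":[[0.03,0,0.15],[0.03,0,0.15]],"turn":[[0,0,0],[0,0,0]],"jaw":[0,0]}' | grep -E 'pos|force'
```

```text
tcp_pos: [0.4983, -0.0183, 0.1291]
force: [-0.8, 4.3, -2.3]
gripper_force: 0.7
```

```bash
python3 -m inch '{"dp":[[0.03,0,0.15],[0.03,0,0.15]],"turn":[[0,0,0],[0,0,0]],"jaw":[0,0]}' | grep -E 'pos|force'
```

```text
tcp_pos: [0.4978, -0.0181, 0.1262]
force: [-1.6, 3.4, -2.0]
gripper_force: 0.6
```

Run:
```python
from h import *
p,d=optics.camera("scene")
cv2.imwrite("pics/s7.png",cv2.resize(p[200:290,250:370,::-1],None,fx=6,fy=6,interpolation=cv2.INTER_CUBIC))
```

```text
(no output)
```

View pics/s7.png

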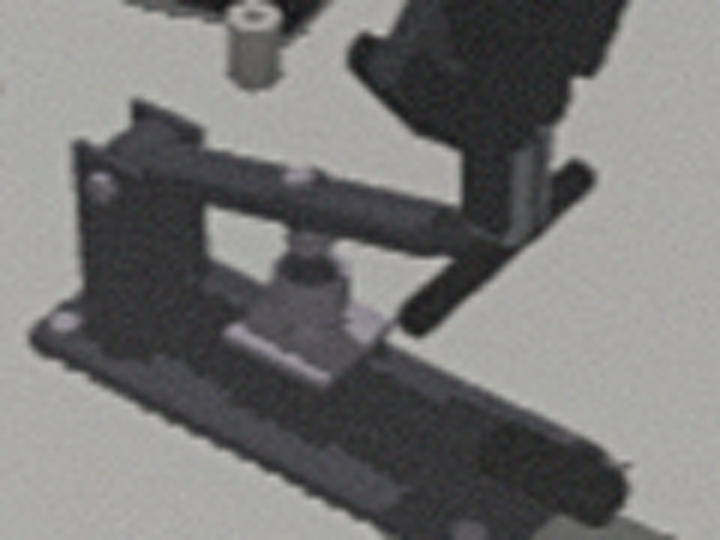

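The view shows the die nose (240, 312) almost on the upright cap's head. I'll keep pressing in small steps.

```bash
python3 -m inch '{"dp":[[0.02,0,0.1],[0.02,0,0.1]],"turn":[[0,0,0],[0,0,0]],"jaw":[0,0]}' | grep -E 'pos|force'
```

```text
tcp_pos: [0.4974, -0.0181, 0.1242]
force: [-0.9, 4.8, -1.8]
gripper_force: 0.6
```

```bash
python3 -m inch '{"dp":[[0.02,0,0.1],[0.02,0,0.1]],"turn":[[0,0,0],[0,0,0]],"jaw":[0,0]}' | grep -E 'pos|force'
```

```text
tcp_pos: [0.497, -0.0179, 0.1222]
force: [-0.3, 3.7, -2.5]
gripper_force: 0.6
```

```bash
python3 -m inch '{"dp":[[0.01,0,0.1],[0.01,0,0.1]],"turn":[[0,0,0],[0,0,0]],"jaw":[0,0]}' | grep -E 'pos|force'
```

```text
tcp_pos: [0.4969, -0.0179, 0.1202]
force: [-1.0, 4.9, -2.6]
gripper_force: 0.6
```

```bash
python3 -m inch '{"dp":[[0.01,0,0.1],[0.01,0,0.1]],"turn":[[0,0,0],[0,0,0]],"jaw":[0,0]}' | grep -E 'pos|force'
```

```text
tcp_pos: [0.4967, -0.0179, 0.1182]
force: [-1.8, 4.6, -2.4]
gripper_force: 0.6
```

```bash
python3 -m inch '{"dp":[[0.01,0,0.1],[0.01,0,0.1]],"turn":[[0,0,0],[0,0,0]],"jaw":[0,0]}' | grep -E 'pos|force'
```

```text
tcp_pos: [0.4965, -0.0178, 0.1162]
force: [-0.7, 4.1, -2.3]
gripper_force: 0.6
```

```bash
python3 -m inch '{"dp":[[0.01,0,0.1],[0.01,0,0.1]],"turn":[[0,0,0],[0,0,0]],"jaw":[0,0]}' | grep -E 'pos|force'
```

```text
tcp_pos: [0.4963, -0.0178, 0.1142]
force: [-1.7, 4.6, -2.0]
gripper_force: 0.6
```

```bash
python3 -m inch '{"dp":[[0.01,0,0.1],[0.01,0,0.1]],"turn":[[0,0,0],[0,0,0]],"jaw":[0,0]}' | grep -E 'pos|force'
```

```text
tcp_pos: [0.4961, -0.0178, 0.1122]
force: [-0.2, 3.2, -1.9]
gripper_force: 0.6
```

```bash
python3 -m inch '{"dp":[[0.01,0,0.1],[0.01,0,0.1]],"turn":[[0,0,0],[0,0,0]],"jaw":[0,0]}' | grep -E 'pos|force'
```

```text
tcp_pos: [0.4959, -0.0177, 0.1102]
force: [-0.8, 5.5, -2.0]
gripper_force: 0.5
```

```bash
python3 -m inch '{"dp":[[0.01,0,0.1],[0.01,0,0.1]],"turn":[[0,0,0],[0,0,0]],"jaw":[0,0]}' | grep -E 'pos|force'
```

```text
tcp_pos: [0.4957, -0.0177, 0.1082]
force: [-0.6, 4.2, -1.3]
gripper_force: 0.7
```

```bash
python3 -m inch '{"dp":[[0,0,0.1],[0,0,0.1]],"turn":[[0,0,0],[0,0,0]],"jaw":[0,0]}' | grep -E 'pos|force'
```

```text
tcp_pos: [0.4955, -0.0176, 0.1062]
force: [-2.6, 4.7, -0.6]
gripper_force: 1.6
```

```bash
python3 -m inch '{"dp":[[0,0,0.1],[0,0,0.1]],"turn":[[0,0,0],[0,0,0]],"jaw":[0,0]}' | grep -E 'pos|force'
```

```text
tcp_pos: [0.4953, -0.0176, 0.1042]
force: [-2.9, 5.6, 0.3]
gripper_force: 2.0
```

```bash
python3 -m inch '{"dp":[[0,0,0.1],[0,0,0.1]],"turn":[[0,0,0],[0,0,0]],"jaw":[0,0]}' | grep -E 'pos|force'
```

```text
tcp_pos: [0.4952, -0.0176, 0.1022]
force: [-1.0, 5.6, -1.3]
gripper_force: 0.7
```

```bash
python3 -m inch '{"dp":[[0,0,0.1],[0,0,0.1]],"turn":[[0,0,0],[0,0,0]],"jaw":[0,0]}' | grep -E 'pos|force'
```

```text
tcp_pos: [0.4957, -0.0177, 0.1003]
force: [-2.9, 4.5, 1.2]
gripper_force: 2.5
```

Run:
```python
from h import *
go((0,0,0))
p,d=optics.camera("scene")
cv2.imwrite("pics/s8.png",cv2.resize(p[200:290,250:370,::-1],None,fx=6,fy=6,interpolation=cv2.INTER_CUBIC))
```

```text
t 20.07 tcp [ 0.4957 -0.0177  0.1003] delta tool cm [48.77 -9.02 10.03] F [-2.9  4.5  1.2] w -0.0 gf 2.5
[[-0.976, 0.217, 0.0], [0.217, 0.976, -0.0], [-0.0, -0.0, -1.0]]
```

View pics/s8.png

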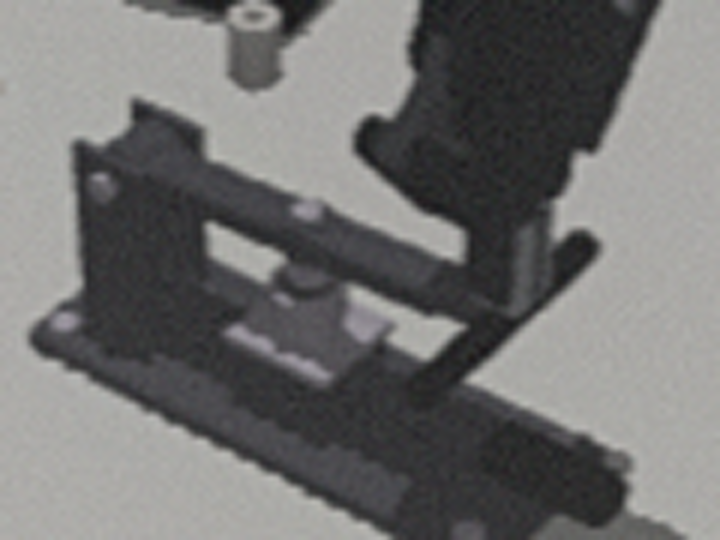

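The view shows the die resting on the cap's head, which is still proud of the socket, at about 0.04 rad. Now the pressing phase.

```bash
python3 -m inch '{"dp":[[0,0,0.1],[0,0,0.1]],"turn":[[0,0,0],[0,0,0]],"jaw":[0,0]}' | grep -E 'pos|force'
```

```text
tcp_pos: [0.4956, -0.0176, 0.0984]
force: [-2.7, 4.9, 2.3]
gripper_force: 2.9
```

```bash
python3 -m inch '{"dp":[[0,0,0.1]],"turn":[[0,0,0]],"jaw":[0]}' | grep -E 'pos|force'
```

```text
tcp_pos: [0.4955, -0.0177, 0.0973]
force: [-0.4, 4.2, -2.2]
gripper_force: 0.5
```

```bash
python3 -m inch '{"dp":[[0,0,0.1]],"turn":[[0,0,0]],"jaw":[0]}' | grep -E 'pos|force'
```

```text
tcp_pos: [0.4958, -0.0177, 0.0962]
force: [-0.7, 5.2, -2.0]
gripper_force: 0.5
```

```bash
python3 -m inch '{"dp":[[0,0,0.1]],"turn":[[0,0,0]],"jaw":[0]}' | grep -E 'pos|force'
```

```text
tcp_pos: [0.4958, -0.0177, 0.0952]
force: [-1.0, 4.4, -3.0]
gripper_force: 0.5
```

```bash
python3 -m inch '{"dp":[[0,0,0.1]],"turn":[[0,0,0]],"jaw":[0]}' | grep -E 'pos|force'
```

```text
tcp_pos: [0.4958, -0.0177, 0.0942]
force: [-0.5, 5.1, -2.5]
gripper_force: 0.5
```

Run:
```python
from h import *
p,d=optics.camera("scene"); q=cloud("scene",d).reshape(-1,3)-[.5678,-.0326,0]
l=np.c_[q@[.976,-.217,0],q@[.217,.976,0],q[:,2]]
b=l[(abs(abs(l[:,1])-.03)<.012)&(l[:,0]>-.1)&(l[:,0]<-.05)&(l[:,2]>.05)&(l[:,2]<.1)]; print("bar",len(b),b.mean(0),np.percentile(b[:,2],95))
c=l[(abs(l[:,0])<.016)&(l[:,1]>-.002)&(l[:,1]<.016)&(l[:,2]>.037)&(l[:,2]<.075)]
print("cap/die",len(c)); 
for z in np.arange(.036,.076,.003):
    s=c[(c[:,2]>=z)&(c[:,2]<z+.003)]
    if len(s): print(round(z,3),len(s),s[:,1].max().round(4),s[:,0].min().round(4),s[:,0].max().round(4))
```

```text
bar 124 [-0.07742089  0.00205141  0.07339663] 0.0767687628216852
cap/die 186
0.036 9 0.012 -0.0132 0.0014
0.039 14 0.0128 -0.0125 0.0053
0.042 12 0.0119 -0.0122 -0.001
0.045 24 0.0128 -0.0125 0.0118
0.048 35 0.0128 -0.0132 0.0104
0.054 10 0.0084 -0.0089 0.0058
0.057 13 0.0096 -0.0084 0.0077
0.06 4 0.0079 -0.0085 0.0026
0.063 6 0.0088 -0.0118 0.0147
0.066 15 0.0102 -0.0144 0.015
0.069 15 0.0099 -0.0127 0.0155
0.072 29 0.011 -0.0159 0.0156
```

The cap's head now spans z of about 0.035 to 0.049, so it has snapped down ahead of the die. I'll follow it to the hard stop gently.

```bash
python3 -m inch '{"dp":[[0,0,0.1]],"turn":[[0,0,0]],"jaw":[0]}' | grep -E 'pos|force'
```

```text
tcp_pos: [0.4957, -0.0177, 0.0932]
force: [-0.0, 5.1, -2.6]
gripper_force: 0.5
```

```bash
python3 -m inch '{"dp":[[0,0,0.1]],"turn":[[0,0,0]],"jaw":[0]}' | grep -E 'pos|force'
```

```text
tcp_pos: [0.4957, -0.0177, 0.0922]
force: [-0.6, 3.8, -2.1]
gripper_force: 0.5
```

```bash
python3 -m inch '{"dp":[[0,0,0.1]],"turn":[[0,0,0]],"jaw":[0]}' | grep -E 'pos|force'
```

```text
tcp_pos: [0.4957, -0.0177, 0.0912]
force: [0.2, 4.4, -3.6]
gripper_force: 0.5
```

```bash
python3 -m inch '{"dp":[[0,0,0.1]],"turn":[[0,0,0]],"jaw":[0]}' | grep -E 'pos|force'
```

```text
tcp_pos: [0.4957, -0.0177, 0.0902]
force: [-0.5, 4.2, -2.5]
gripper_force: 0.5
```

```bash
python3 -m inch '{"dp":[[0,0,0.1]],"turn":[[0,0,0]],"jaw":[0]}' | grep -E 'pos|force'
```

```text
tcp_pos: [0.4957, -0.0177, 0.0893]
force: [-1.2, 4.6, -0.5]
gripper_force: 1.6
```

```bash
python3 -m inch '{"dp":[[0,0,0.1]],"turn":[[0,0,0]],"jaw":[0]}' | grep -E 'pos|force'
```

```text
tcp_pos: [0.4957, -0.0176, 0.0884]
force: [-2.2, 4.6, 3.3]
gripper_force: 3.6
```

```bash
python3 -m inch '{"dp":[[0,0,0.1]],"turn":[[0,0,0]],"jaw":[0]}' | grep -E 'pos|force'
```

```text
tcp_pos: [0.4957, -0.0176, 0.0876]
force: [-3.9, 5.4, 7.5]
gripper_force: 5.7
```

Run:
```python
from h import *
D=np.median([optics.camera("scene")[1] for _ in range(5)],0); q=cloud("scene",D).reshape(-1,3)-[.5678,-.0326,0]
l=np.c_[q@[.976,-.217,0],q@[.217,.976,0],q[:,2]]
c=l[(np.hypot(l[:,0],l[:,1])<.0145)&(l[:,2]>.03)&(l[:,2]<.075)]
print(np.histogram(c[:,2],np.arange(.030,.076,.002)))
s=l[(abs(l[:,0])<.018)&(abs(l[:,1])<.018)&(np.hypot(l[:,0],l[:,1])>.016)&(l[:,2]<.04)&(l[:,2]>.028)]; print("face z",np.median(s[:,2]))
go((0,0,0))
```

```text
(array([ 0, 18, 15, 10, 10, 12, 11, 10, 23, 27,  1,  6, 14,  1,  0,  6,  6,
        6,  9,  9, 18, 48]), array([0.03 , 0.032, 0.034, 0.036, 0.038, 0.04 , 0.042, 0.044, 0.046,
       0.048, 0.05 , 0.052, 0.054, 0.056, 0.058, 0.06 , 0.062, 0.064,
       0.066, 0.068, 0.07 , 0.072, 0.074]))
face z 0.0340900284278447
t 22.05 tcp [ 0.4957 -0.0176  0.0876] delta tool cm [48.77 -9.03  8.76] F [-2.   4.5  4. ] w 0.02 gf 4.1
[[-0.976, 0.217, 0.0], [0.217, 0.976, 0.0], [-0.0, 0.0, -1.0]]
```

The cap's top is at 0.048, which is the home height. I'll add one more small press within the limit, then release and lift away.

```bash
python3 -m inch '{"dp":[[0,0,0.1],[0,0,0]],"turn":[[0,0,0],[0,0,0]],"jaw":[0,0]}' | grep -E 'pos|force'
```

```text
tcp_pos: [0.4957, -0.0177, 0.0869]
force: [-3.7, 5.2, 8.6]
gripper_force: 6.1
```

```bash
python3 -m inch '{"dp":[[0,0,-0.3],[0,0,-2],[0,0,-5],[2,0,-5],[4,0,-3],[4,0,0],[0,0,0],[0,0,0],[0,0,0]],"turn":[[0,0,0],[0,0,0],[0,0,0],[0,0,0],[0,0,0],[0,0,0],[0,0,0],[0,0,0],[0,0,0]],"jaw":[0,0,0,0,0,0,0,0,0]}' | grep -E 'pos|force'
python3 - <<'E'
from h import *
A=[optics.camera("scene") for _ in range(5)]; p=A[0][0]
D=np.median([a[1] for a in A],0); q=cloud("scene",D).reshape(-1,3)-[.5678,-.0326,0]
l=np.c_[q@[.976,-.217,0],q@[.217,.976,0],q[:,2]]
c=l[(np.hypot(l[:,0],l[:,1])<.0145)&(l[:,2]>.03)&(l[:,2]<.075)]
print(np.histogram(c[:,2],np.arange(.030,.076,.002))[0])
cv2.imwrite("pics/s9.png",cv2.resize(p[180:300,240:400,::-1],None,fx=4.5,fy=4.5,interpolation=cv2.INTER_CUBIC))
go((0,0,0))
E
```

```text
tcp_pos: [0.3987, 0.0039, 0.2392]
force: [-0.4, 4.1, -3.2]
gripper_force: 0.0
[ 0  2 27 11  9 10 10 10 20 31  1  6 16  1  0  4  4  7  9  9 10 49]
t 23.68 tcp [0.3982 0.0039 0.2391] delta tool cm [38.78 -9.02 23.93] F [ 0.1  4.5 -4.2] w 0.01 gf 0.0
[[-0.976, 0.217, -0.001], [0.217, 0.976, -0.0], [0.0, -0.0, -1.0]]
```

View pics/s9.png

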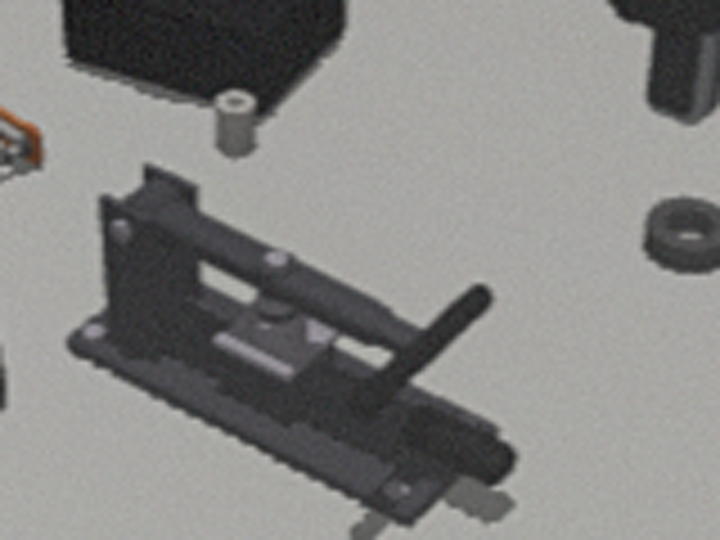

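The view shows the cap seated low on the socket under the die (315, 280), the lever down, the gripper clear, and the bush and ring gauge where they were. Handing in.

```bash
python3 -c "
from station import order
print(order.close_job())"
```

```text
the job is handed in; nothing more can be done
None
```

The cap is clicked home on the socket: its top measured about 14 mm above the socket face, the force met a hard stop after the click, and the bar never read more than about 12 N. I let go, moved the gripper clear, left the other things alone and handed the job in at about 24 s.

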